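# Turn a washed well plate over down the drying chute

### The job

Take the well plate with green tags off its drip stand and stand it with its lower long edge on the yellow ledge at the top of the drying chute, wells facing downhill; then let go so that it tips over and slides down under the clear cover, ending wells-down against the blue stop. Leave the red-tagged plate where it is and do not knock over the two bottles standing among the equipment.

Things in the scene. Friction and masses are not known exactly. Their poses are not given: they have to be found in the camera images.
- plate_green_center (a point): Centre of the loose off-white well plate with GREEN tags round both short ends: 86 (x) x 128 (y) x 16 (z) mm, 0.08 to 0.17 kg. z points out of the face with 24 dark wells, y along the long edges, +x to the long edge that starts lowest. It starts leaning on its stand 25 degrees from vertical: long edges level, wells looking up and away from the robot, top edge towards the robot.
- plate_green_foot (a point): Middle of the green plate's lower long edge (43 mm from its centre along +x); axes as the plate. The opposite, upper long edge is free on the stand: pinch there across the 16 mm thickness, fingers along the plane of the plate.
- plate_red_center (a point): Centre of the like plate with RED tags, leaning the same way on the other drip stand; to be left alone.
- chute: Fixed drying chute. Origin on the table below the ledge's middle; x points downhill, y across, z up. Yellow level ledge from x = -15 to +15 mm, 168 mm wide, 135 mm above the table; blue fence behind it, 14 mm higher. From the ledge a slippery grey slide goes down at 30 degrees for 225 mm, 156 mm wide between rails 20 mm high.
- chute_ledge (a point): Middle of the ledge's top face; axes as the chute. A plate stood here leaning 20 to 30 degrees downhill topples by itself when freed and slides down.
- chute_stop (a point): Middle of the foot of the slide's surface, where it meets the blue stop (24 mm high); axes as the chute. The plate's centre ends 43 mm up the slope from here, 8 mm off the surface. A clear cover lies over the last 105 mm of the slope, 36 mm above it: the plate passes beneath, a gripper does not.
- stand_a: Fixed steel drip stand under the green plate; 120 x 120 mm base, origin on the table at its centre; x points away from the robot. It supports only the lower 42 mm of the plate's back and a 6 mm lip in front.
- stand_b: The same stand under the red plate.
- amber_bottle: Loose brown bottle with a red cap, 52 mm diameter, 110 mm tall, origin at its underside; z is its axis.
- clear_bottle: Loose clear bottle with a dark cap, 52 mm diameter, 100 mm tall, origin at its underside; z is its axis.
Things that resemble listed ones, but are neither listed nor needed, are in the scene too. What is shaped like the part that bears plate_green_center but orange is not meant.

How it is judged (in metres and radians):
On the way:
1. the green plate stands on the chute's ledge on its lower long edge, held in the gripper, upright or leaning downhill with its wells facing downhill (contact force between plate_green and chute above 0.1 N and contact force between plate_green and the fingers above 0.3 N and horizontal distance between plate_green_foot and chute_ledge below 0.03 m and z of plate_green_foot in the frame of chute_ledge between -0.01 and 0.014 m and angle between plate_green_center's own z axis and vertical between 1.45 and 2.5 rad), for 0.1 s.
At the end, for the whole second after the job is handed in: The green plate is at rest under the cover, wells face down flat on the slide (within about 10 degrees), within about 15 mm of lying against the stop, released (x of plate_green_center in the frame of chute_stop between -0.051 and -0.02 m and y of plate_green_center in the frame of chute_stop between -0.03 and 0.03 m and z of plate_green_center in the frame of chute_stop between 0.018 and 0.042 m and angle between plate_green_center's own z axis and vertical between 2.44 and 2.8 rad and linear speed of plate_green below 0.02 m/s); the robot touches nothing.
It fails at once if the red-tagged plate is moved more than 20 mm (distance of plate_red_center from where it was at the start of the episode above 0.02 m).
It fails at once if the brown bottle is knocked over (angle between amber_bottle's own z axis and vertical above 0.6 rad).
It fails at once if the clear bottle is knocked over (angle between clear_bottle's own z axis and vertical above 0.6 rad).
It also fails if it takes over 53 s, if anything falls off the work surface, if the arm or the gripper's body presses on something with over 40 N, if the wrist force passes 120 N, or if a joint passes its speed limit or range.

### The arm

A 7-joint arm with a two-finger parallel gripper is mounted at the origin on the work surface. World frame = base frame: x ahead of the robot, y to its left, z up, the work surface at z = 0. Lengths are in m, angles in degrees, forces in N, time in s.
With the tool pointing down it reaches from about 0.425 to 0.875 m from the base axis. Payload 4.7 kg.
Tool frame: the origin (TCP) lies at the very end of the fingers, on their centre line; the grasp point (between the pads) lies env.hold_point_z behind it (env.hold_point_z is the distance from the TCP to the grasp point, in m); z points along the fingers, y is the line along which they close (so a half turn about z gives the same grasp; the last joint's range is limited). The gripper opens to 87 mm and grips with 3 to 60 N. Pads are 19 mm wide; open, the fingers measure 117 mm over their backs; the gripper's body (75 mm by 190 mm) begins 51 mm behind the grasp point.
Start: joints at [68.589, 18.392, -4.016, 83.108, 1.295, 78.541, -3.26], TCP at [0.246, -0.602, 0.223] pointing down, gripper open.
Joint ranges: [-163.93, 163.93], [-17.29, 119.83], [-79.2, 71.16], [3.27, 140.29], [-89.18, 269.18], [5.43, 117.66], [-154.24, 154.24]. Speed limits (degrees/s): [147.25, 147.25, 180, 180, 180, 180, 180].

### API

Orientations are given as [roll, pitch, yaw] about the fixed x, y, z axes, in that order (R = Rz(yaw) Ry(pitch) Rx(roll)).
In Python, from cell import env gives the robot as it stands.
- The arm moves only by the shell command python3 -m jog 'ROWS' [FORCE]. ROWS is JSON, a list of rows, each an object with "dp": the shift along the tool's x, y, z in cm, a list of three; "twist": the turn about the tool's z in degrees; "fingers": the opening, from 0 (shut) to 1 (fully open). A call has 1 to 8 rows; each row is the pose to reach, as a shift and turn from the pose commanded when the call began, along the tool's axes at that moment; what a row does not reach only later rows make up. A row lasts 1/8 s, in which the tool goes at most 62.5 mm and 10.7 degrees, less where a joint would pass 70% of its speed; a pose out of reach is approached as far as the arm can. A call with a gripper value outside its range is refused whole. The fingers move at their own pace and stop on an object; FORCE is the grip in N (left out, the last holds). Time passes only in rows, so rows that repeat a pose let the fingers close. It gives the time, the measured TCP pose, the force, the opening and the grip force at its end, in the units of the state.
- env.get_obs(): the state, without advancing time (a new reading comes with each control period).
- env.read_camera(name): name is "side" or "top" or "wrist"; returns a dict with "pixels" (384x512x3 uint8, blue, green, red), "depth" (384x512 float32, m along the optical axis (not along the pixel's ray), 0 where there is no reading), "fx", "fy", "cx", "cy" (pixels), "rvec" (rotation vector, rad) and "tvec" (3), from world to camera coordinates, as OpenCV has them. Camera axes: x right, y down, z forward; pixel columns grow to the right and rows downward; lengths in m; the calibration is good to about 2 mm. A picture is of the moment at which its call begins.
- env.sign_off(): hands the job in; it is judged then, once.
The state is a dict: "time_s": time; "qpos": joint angles; "joint_velocities": joint speeds; "effort": joint torques, N m; "tool_pos": TCP position; "tool_rot": TCP orientation; "force": force on the tool from outside, world axes, zero at the start; "wrist_torque": the same for the moment, N m; "grip_width": finger opening in m; "grasp_force": force on a finger pad.
Only numpy, scipy, OpenCV 4.12 (cv2) and the standard library are available. Lean on these libraries where they do the work, as an engineer would, in place of code of your own. Each camera call takes 0.05 s, during which the arm holds its last target. There are 200 camera calls.

## Working session

There is one attempt and no reset: what is moved stays moved. The work goes in short steps, Python scripts to look and compute and a shell command to move; the robot and the scene stay as the last step left them, time stands still between calls to the robot, and variables do not carry over. Pictures are saved under pics/ and viewed, at most 10 in all, crops included, and the job is handed in when it is done.

```bash
mkdir -p pics; ls
cat > h.py <<'E'
import numpy as np,cv2
from scipy.spatial.transform import Rotation as R
from cell import env
def cam(n):
    c=env.read_camera(n); v,u=np.mgrid[0:384,0:512]; d=c['depth']
    p=np.stack([(u-c['cx'])/c['fx']*d,(v-c['cy'])/c['fy']*d,d],-1)
    Rm=cv2.Rodrigues(np.array(c['rvec'],float))[0]
    c['xyz']=(p-np.array(c['tvec']).reshape(3))@Rm; c['xyz'][d==0]=np.nan
    return c
E
python3 - <<'E'
from h import *
for n in ['side','top']:
    c=cam(n); cv2.imwrite(f'pics/{n}0.png',c['pixels']); np.save(f'{n}0.npy',c['xyz'])
o=env.get_obs(); print(o['time_s'],o['tool_pos'],o['tool_rot'],o['grip_width'],env.hold_point_z)
E
```

```text
pics
0.1 [ 0.24558766 -0.60128564  0.22157448] [-1.79900414e+02  4.92244241e-03  2.22245334e+01] 0.0869818645092987 0.0187
```

View pics/side0.png

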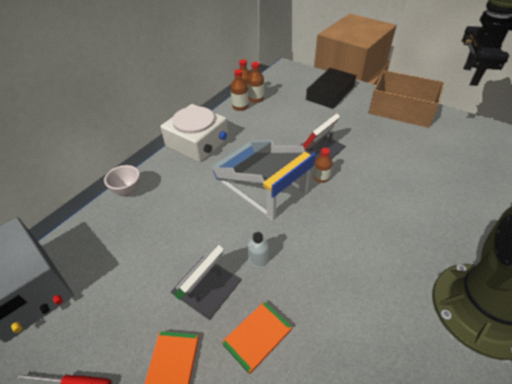

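View pics/top0.png

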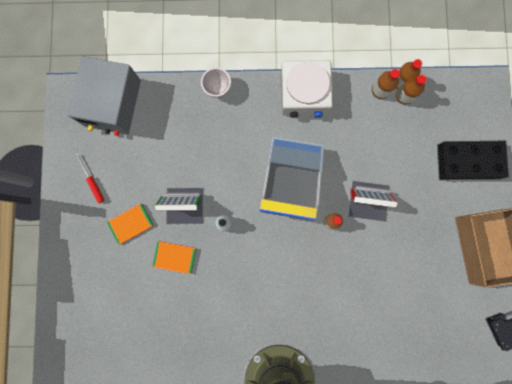

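Side view: green-tagged plate on its stand at about (205,270), clear bottle at (258,250), chute ledge at (290,172), amber bottle at (323,165), red plate at (322,130). Top view: green plate (180,203), clear bottle (222,223), yellow ledge (290,210), amber bottle (335,221), red plate (373,195). The orange plates are decoys.

Run:
```python
from h import *
for n in ['top','side']:
    im=cv2.imread(f'pics/{n}0.png'); X=np.load(f'{n}0.npy'); hsv=cv2.cvtColor(im,cv2.COLOR_BGR2HSV)
    H,S,V=[hsv[...,i].astype(int) for i in range(3)]
    x,y,z=X[...,0],X[...,1],X[...,2]
    print(n,'gp approx', [X[p].round(3) for p in ([(203,180),(210,290),(223,222),(221,335),(195,373)] if n=='top' else [(270,205),(172,290),(250,258),(165,323),(130,322)])])
    def rep(name,m):
        m=m&np.isfinite(z); P=X[m]
        if len(P)<5: print(name,len(P));return
        # xy min-area rect
        r=cv2.minAreaRect(P[:,:2].astype(np.float32))
        print(name,len(P),'mean',P.mean(0).round(4),'zq',np.percentile(P[:,2],[5,50,95]).round(3),'rect',np.round(r[0],3),np.round(r[1],3),round(r[2],1))
    rep('yellow',(H>20)&(H<35)&(S>150)&(V>120)&(abs(z-.135)<.02))
    ylm=(H>20)&(H<35)&(S>150)&(V>120)
    g=np.load(f'top0.npy')[203,180]
    near=(abs(x-g[0])<.1)&(abs(y-g[1])<.09)&(z>.02)
    rep('plateG',near&(z>.03)); rep('plateGtop',near&(z>np.nanmax(np.where(near,z,0))-.012))
    rep('green',near&(H>40)&(H<80)&(S>90))
    print('zmax',np.nanmax(np.where(near,z,0)))
    b=np.load(f'top0.npy')[223,222]; rep('clear',(np.hypot(x-b[0],y-b[1])<.04)&(z>.03))
    b=np.load(f'top0.npy')[221,335]; rep('amber',(np.hypot(x-b[0],y-b[1])<.04)&(z>.03))
    if n=='top':
        m=near&(z>.03); P=X[m]; 
        A=np.c_[P[:,0],P[:,1],np.ones(len(P))]
        print('x vs y,z fit (all):',np.linalg.lstsq(np.c_[P[:,1],P[:,2],np.ones(len(P))],P[:,0],rcond=None)[0])
```

```text
top gp approx [array([0.563, 0.303, 0.098]), array([ 0.535, -0.036,  0.131]), array([0.499, 0.172, 0.094]), array([ 0.502, -0.174,  0.109]), array([ 0.584, -0.302,  0.072])]
yellow 467 mean [ 0.5414 -0.0293  0.1343] zq [0.13  0.134 0.138] rect [ 0.541 -0.03 ] [0.165 0.026] 79.8
plateG 691 mean [0.5698 0.312  0.0801] zq [0.039 0.084 0.114] rect [0.572 0.315] [0.129 0.058] 89.6
plateGtop 189 mean [0.5504 0.3153 0.1114] zq [0.108 0.111 0.116] rect [0.551 0.314] [0.128 0.016] 89.4
green 31 mean [0.5726 0.2798 0.0719] zq [0.048 0.072 0.099] rect [0.574 0.313] [0.125 0.026] 88.5
zmax 0.11963806298720767
clear 212 mean [0.5004 0.1711 0.0747] zq [0.057 0.071 0.101] rect [0.501 0.172] [0.048 0.049] 44.8
amber 242 mean [ 0.5036 -0.174   0.0794] zq [0.045 0.077 0.111] rect [ 0.504 -0.178] [0.049 0.051] 88.9
x vs y,z fit (all): [ 0.01335507 -0.60909627  0.61443373]
side gp approx [array([0.561, 0.302, 0.066]), array([ 0.524, -0.007,  0.148]), array([0.49 , 0.191, 0.068]), array([ 0.497, -0.157,  0.071]), array([ 0.559, -0.262,  0.106])]
yellow 317 mean [ 0.5472 -0.0201  0.1336] zq [0.132 0.134 0.136] rect [ 0.546 -0.029] [0.17  0.025] 82.6
plateG 865 mean [0.5604 0.3229 0.0838] zq [0.038 0.106 0.113] rect [0.571 0.317] [0.128 0.059] 89.8
plateGtop 445 mean [0.5492 0.3212 0.1103] zq [0.106 0.111 0.114] rect [0.551 0.317] [0.128 0.018] 89.8
green 57 mean [0.5672 0.3808 0.0723] zq [0.046 0.072 0.097] rect [0.567 0.381] [0.035 0.001] 0.4
zmax 0.11527303298949972
clear 474 mean [0.4956 0.1847 0.0677] zq [0.035 0.068 0.1  ] rect [0.5   0.181] [0.052 0.041] 31.6
amber 379 mean [ 0.5016 -0.1651  0.0702] zq [0.035 0.07  0.108] rect [ 0.503 -0.17 ] [0.05  0.039] 37.4
```

```bash
python3 -m jog '[{"dp":[40.6,-32.2,-3],"twist":-68,"fingers":1},{"dp":[40.6,-32.2,-3],"twist":-68,"fingers":1},{"dp":[40.6,-32.2,-3],"twist":-68,"fingers":1},{"dp":[40.6,-32.2,-3],"twist":-68,"fingers":1},{"dp":[40.6,-32.2,-3],"twist":-68,"fingers":1},{"dp":[40.6,-32.2,-3],"twist":-68,"fingers":1},{"dp":[40.6,-32.2,-3],"twist":-68,"fingers":1},{"dp":[40.6,-32.2,-3],"twist":-68,"fingers":1}]' 20
```

```text
time_s: 1.1
tool_pos: [0.491, -0.1649, 0.2514]
tool_rot: [-180.0, 0.0, 90.2]
force: [0.9, 0.1, 0.9]
grip_width: 0.0874
grasp_force: 0.0
```

```bash
python3 -m jog '[{"dp":[48,6.5,0],"twist":0,"fingers":1},{"dp":[48,6.5,0],"twist":0,"fingers":1},{"dp":[48,6.5,0],"twist":0,"fingers":1},{"dp":[48,6.5,0],"twist":0,"fingers":1},{"dp":[48,6.5,0],"twist":0,"fingers":1},{"dp":[48,6.5,0],"twist":0,"fingers":1},{"dp":[48,6.5,0],"twist":0,"fingers":1},{"dp":[48,6.5,0],"twist":0,"fingers":1}]' 
python3 -m jog '[{"dp":[0,0,0],"twist":0,"fingers":1},{"dp":[0,0,0],"twist":0,"fingers":1}]'
python3 - <<'E'
from h import *
c=cam('wrist'); cv2.imwrite('pics/w1.png',c['pixels']); np.save('w1.npy',c['xyz'])
X=c['xyz'];m=(X[...,2]>.102)&(X[...,2]<.14); P=X[m]
if len(P): print(len(P),np.round(cv2.minAreaRect(P[:,:2].astype(np.float32)),3) if 0 else cv2.minAreaRect(P[:,:2].astype(np.float32)),np.percentile(P[:,2],[50,99]))
E
```

```text
time_s: 2.1
tool_pos: [0.5531, 0.3163, 0.2508]
tool_rot: [-179.9, -0.0, 90.3]
force: [-0.1, -0.5, 0.0]
grip_width: 0.0872
grasp_force: 0.0
time_s: 2.35
tool_pos: [0.5537, 0.3126, 0.2507]
tool_rot: [-179.9, 0.1, 90.2]
force: [0.4, -0.6, -0.1]
grip_width: 0.0869
grasp_force: 0.0
2560 ((0.5517582893371582, 0.3141173720359802), (0.12951359152793884, 0.020103460177779198), 89.72348022460938) [0.11026944 0.11436138]
```

View pics/w1.png

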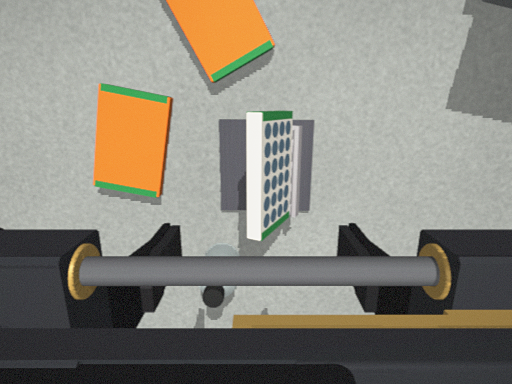

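The wrist picture shows the green plate's top edge as a white strip at (255,175) and its wells to the right. The clear bottle at (215,280) and the orange decoys are clear of it. The fit agrees with the first one, so I'll descend around the top edge and narrow the fingers.

```bash
python3 -m jog '[{"dp":[0.1,0.4,6],"twist":0,"fingers":1},{"dp":[0.1,0.4,11],"twist":0,"fingers":1},{"dp":[0.1,0.4,15],"twist":0,"fingers":1},{"dp":[0.1,0.4,16.6],"twist":0,"fingers":1},{"dp":[0.1,0.4,16.6],"twist":0,"fingers":0.5},{"dp":[0.1,0.4,16.6],"twist":0,"fingers":0.5},{"dp":[0.1,0.4,16.6],"twist":0,"fingers":0.5},{"dp":[0.1,0.4,16.6],"twist":0,"fingers":0.5}]' 8
```

```text
time_s: 3.4
tool_pos: [0.5582, 0.3149, 0.0865]
tool_rot: [179.9, -0.0, 90.2]
force: [-0.1, -0.5, 0.5]
grip_width: 0.0549
grasp_force: 0.0
```

```bash
python3 -m jog '[{"dp":[0,0.3,0],"twist":0,"fingers":0.5},{"dp":[0,0.7,0],"twist":0,"fingers":0.5},{"dp":[0,1.1,0],"twist":0,"fingers":0.45},{"dp":[0,1.5,0],"twist":0,"fingers":0.4},{"dp":[0,1.9,0],"twist":0,"fingers":0.35},{"dp":[0,2.3,0],"twist":0,"fingers":0.3},{"dp":[0,2.6,0],"twist":0,"fingers":0.2},{"dp":[0,2.8,0],"twist":0,"fingers":0}]' 8
python3 -m jog '[{"dp":[0,0,0],"twist":0,"fingers":0},{"dp":[0,0,0],"twist":0,"fingers":0}]' 15
python3 - <<'E'
from h import *
c=cam('side'); cv2.imwrite('pics/s2.png',cv2.resize(c['pixels'][180:340,120:330],None,fx=3,fy=3)); np.save('s2.npy',c['xyz'])
E
```

```text
time_s: 4.4
tool_pos: [0.5854, 0.3146, 0.0854]
tool_rot: [-179.9, 0.0, 90.2]
force: [-3.5, 0.4, 2.7]
grip_width: 0.0162
grasp_force: 8.1
time_s: 4.65
tool_pos: [0.5849, 0.3147, 0.0853]
tool_rot: [-179.9, 0.0, 90.2]
force: [-3.2, -0.8, 2.8]
grip_width: 0.0163
grasp_force: 14.9
```

View pics/s2.png

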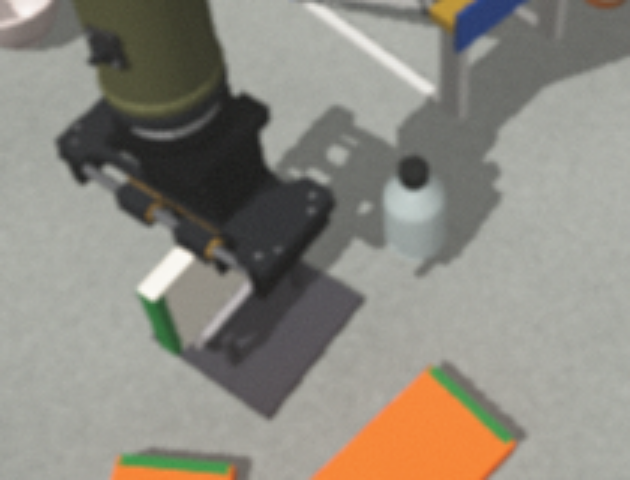

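The side crop shows the plate upright between the fingers: white top edge at (165,270), green end at (160,320), foot still on the stand. A 16.3 mm opening means it lies flush with the pads. Next I'll lift it.

```bash
python3 -m jog '[{"dp":[0,0,0.5],"twist":0,"fingers":0},{"dp":[0,0,-2],"twist":0,"fingers":0},{"dp":[0,0,-5],"twist":0,"fingers":0},{"dp":[0,0,-9],"twist":0,"fingers":0},{"dp":[0,0,-13],"twist":0,"fingers":0},{"dp":[0,0,-16],"twist":0,"fingers":0},{"dp":[0,0,-17.5],"twist":0,"fingers":0},{"dp":[0,0,-17.5],"twist":0,"fingers":0}]' 30
python3 - <<'E'
from h import *
c=cam('side'); cv2.imwrite('pics/s3.png',cv2.resize(c['pixels'][120:320,100:330],None,fx=3,fy=3)); X=c['xyz']
o=env.get_obs(); print(o['tool_pos'],o['grip_width'])
t=np.array(o['tool_pos'])
hsv=cv2.cvtColor(c['pixels'],cv2.COLOR_BGR2HSV).astype(int)
m=(hsv[...,0]>40)&(hsv[...,0]<80)&(hsv[...,1]>90)&(abs(X[...,1]-.38)<.03)&(X[...,2]>.1)
P=X[m]; print(len(P),P.min(0),P.max(0))
n=np.argwhere(m).mean(0).astype(int) if m.any() else 0; print(n)
print('zrange fits x(z):',np.polyfit(P[:,2],P[:,0],1))
E
```

```text
time_s: 5.7
tool_pos: [0.5863, 0.3148, 0.2608]
tool_rot: [179.9, -0.0, 90.2]
force: [-0.2, 0.3, -1.6]
grip_width: 0.0157
grasp_force: 30.0
[0.58577993 0.31441314 0.25950264] 0.01610363926198441
172 [0.57742138 0.37460058 0.21988345] [0.59339704 0.38160812 0.29362827]
[239 154]
zrange fits x(z): [-0.00412018  0.5838796 ]
```

View pics/s3.png

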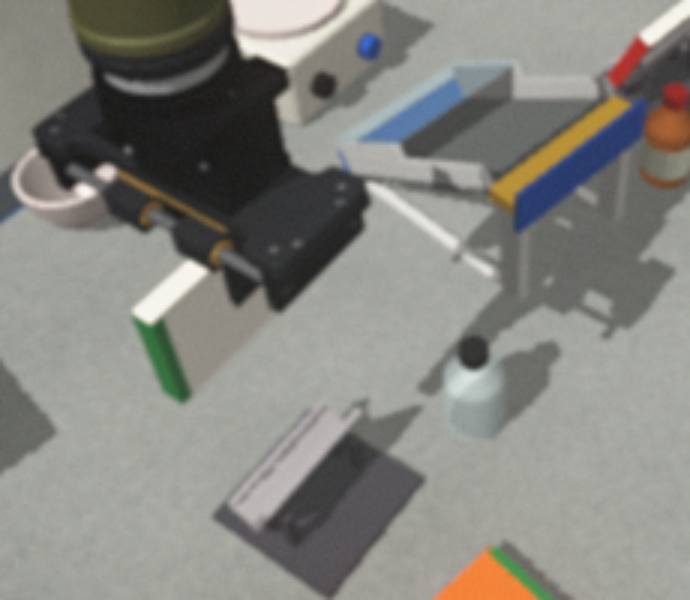

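The plate hangs upright and flush, with its green end at (160,355) and the stand empty. Its foot is about 51 mm below the TCP. Next I'll carry it over the ledge.

```bash
python3 -m jog '[{"dp":[-4,-0.5,0],"twist":1,"fingers":0},{"dp":[-9,-1,0],"twist":2,"fingers":0},{"dp":[-15,-1.8,0],"twist":4,"fingers":0},{"dp":[-21,-2.6,0],"twist":6,"fingers":0},{"dp":[-27,-3.4,0],"twist":8,"fingers":0},{"dp":[-32,-4,0],"twist":9,"fingers":0},{"dp":[-34.4,-4.1,0],"twist":9,"fingers":0},{"dp":[-34.4,-4.1,0],"twist":9,"fingers":0}]' 30
python3 -m jog '[{"dp":[0,0,0],"twist":0,"fingers":0},{"dp":[0,0,0],"twist":0,"fingers":0}]'
python3 - <<'E'
from h import *
c=cam('wrist'); cv2.imwrite('pics/w4.png',c['pixels']); X=c['xyz']
hsv=cv2.cvtColor(c['pixels'],cv2.COLOR_BGR2HSV).astype(int)
def rep(k,m):
    P=X[m&np.isfinite(X[...,2])]
    if len(P)>5: print(k,len(P),cv2.minAreaRect(P[:,:2].astype(np.float32)),np.percentile(P[:,2],[2,50,98]))
rep('yellow',(hsv[...,0]>20)&(hsv[...,0]<35)&(hsv[...,1]>150)&(hsv[...,2]>100)&(abs(X[...,2]-.135)<.02))
rep('fence',(hsv[...,0]>105)&(hsv[...,0]<130)&(hsv[...,1]>120)&(abs(X[...,2]-.149)<.01)&(X[...,0]<.6))
rep('plate top',(X[...,2]>.2)&(abs(X[...,0]-.545)<.05)&(hsv[...,2]>150)&(hsv[...,1]<60))
print(env.get_obs()['tool_pos'],env.get_obs()['tool_rot'])
E
```

```text
time_s: 6.75
tool_pos: [0.5451, -0.0327, 0.2586]
tool_rot: [-179.8, 0.1, 80.9]
force: [-0.0, 0.0, -0.1]
grip_width: 0.0162
grasp_force: 30.0
time_s: 7.0
tool_pos: [0.5459, -0.0275, 0.2601]
tool_rot: [-180.0, -0.0, 81.4]
force: [0.1, -0.7, -0.8]
grip_width: 0.0159
grasp_force: 30.0
yellow 1038 ((0.543108344078064, -0.007127638906240463), (0.1202850416302681, 0.029015731066465378), 79.75205993652344) [0.13286508 0.13451601 0.13881213]
fence 879 ((0.5266276597976685, -0.00025876984000205994), (0.11312034726142883, 0.0060038757510483265), 79.85757446289062) [0.14713572 0.14845928 0.14988193]
plate top 6059 ((0.563678503036499, -0.00870087742805481), (0.08510631322860718, 0.053865015506744385), 81.59034729003906) [0.29583641 0.297254   0.29877785]
[ 0.54600391 -0.02772295  0.2602049 ] [-1.79982493e+02 -2.01638259e-02  8.13853656e+01]
```

View pics/w4.png

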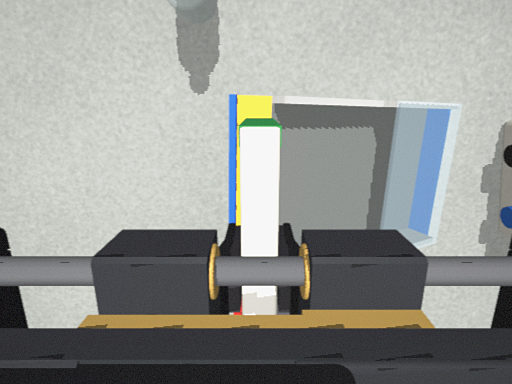

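The wrist picture shows the plate's white top edge at (260,190), slightly downhill of the middle of the yellow ledge at (250,160). The blue fence is at (233,160). I'll shift 5 mm uphill, turn 1.5°, and lower until it touches.

```bash
python3 -m jog '[{"dp":[-0.3,-0.5,0],"twist":1.5,"fingers":0},{"dp":[-0.3,-0.5,2],"twist":1.5,"fingers":0},{"dp":[-0.3,-0.5,4.5],"twist":1.5,"fingers":0},{"dp":[-0.3,-0.5,6.2],"twist":1.5,"fingers":0},{"dp":[-0.3,-0.5,6.8],"twist":1.5,"fingers":0},{"dp":[-0.3,-0.5,7.1],"twist":1.5,"fingers":0},{"dp":[-0.3,-0.5,7.3],"twist":1.5,"fingers":0},{"dp":[-0.3,-0.5,7.3],"twist":1.5,"fingers":0}]' 30
```

```text
time_s: 8.05
tool_pos: [0.5409, -0.0317, 0.1879]
tool_rot: [180.0, 0.0, 79.7]
force: [0.1, -0.9, -1.0]
grip_width: 0.0159
grasp_force: 30.0
```

```bash
python3 -m jog '[{"dp":[0,0,0.1],"twist":0,"fingers":0},{"dp":[0,0,0.2],"twist":0,"fingers":0},{"dp":[0,0,0.3],"twist":0,"fingers":0},{"dp":[0,0,0.4],"twist":0,"fingers":0}]' 30
```

```text
time_s: 8.55
tool_pos: [0.5406, -0.0317, 0.1834]
tool_rot: [-180.0, 0.0, 79.7]
force: [0.5, 0.3, -0.2]
grip_width: 0.0156
grasp_force: 30.0
```

```bash
python3 -m jog '[{"dp":[0,0,0.1],"twist":0,"fingers":0},{"dp":[0,0,0.2],"twist":0,"fingers":0},{"dp":[0,0,0.3],"twist":0,"fingers":0},{"dp":[0,0,0.3],"twist":0,"fingers":0}]' 30
```

```text
time_s: 9.05
tool_pos: [0.5414, -0.0317, 0.1831]
tool_rot: [179.9, 0.0, 79.7]
force: [-4.6, -0.3, 12.1]
grip_width: 0.0159
grasp_force: 30.0
```

It is on the ledge with 12 N of contact force. I'll hold briefly, then open, rise 2 cm and nudge the top downhill with the rear finger.

```bash
python3 -m jog '[{"dp":[0,0,0],"twist":0,"fingers":0},{"dp":[0,0,0],"twist":0,"fingers":0},{"dp":[0,0,-0.2],"twist":0,"fingers":0},{"dp":[0,0,-0.2],"twist":0,"fingers":0.3},{"dp":[0,0,-0.2],"twist":0,"fingers":0.6},{"dp":[0,0,-0.2],"twist":0,"fingers":1},{"dp":[0,0,-0.2],"twist":0,"fingers":1},{"dp":[0,0,-0.2],"twist":0,"fingers":1}]' 30
python3 -m jog '[{"dp":[0,0,0],"twist":0,"fingers":1},{"dp":[0,0,0],"twist":0,"fingers":1},{"dp":[0,0,0],"twist":0,"fingers":1},{"dp":[0,0,0],"twist":0,"fingers":1},{"dp":[0,0,0],"twist":0,"fingers":1}]'
python3 - <<'E'
from h import *
c=cam('wrist'); cv2.imwrite('pics/w5.png',c['pixels'])
c=cam('side'); cv2.imwrite('pics/s5.png',cv2.resize(c['pixels'][80:240,190:390],None,fx=3,fy=3))
E
```

```text
time_s: 10.05
tool_pos: [0.5406, -0.0317, 0.1824]
tool_rot: [-180.0, 0.0, 79.7]
force: [-0.9, -0.3, -0.8]
grip_width: 0.058
grasp_force: 0.0
time_s: 10.68
tool_pos: [0.5406, -0.0317, 0.1824]
tool_rot: [-180.0, 0.0, 79.7]
force: [0.0, -0.3, -1.2]
grip_width: 0.0868
grasp_force: 0.0
```

View pics/w5.png

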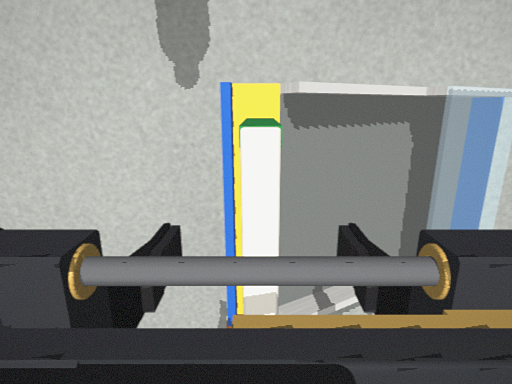

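The wrist picture shows the plate standing upright and free on the ledge (white strip at (260,200)) between the open fingers. Now the nudge.

```bash
python3 -m jog '[{"dp":[0,0,-1],"twist":0,"fingers":1},{"dp":[0,0,-2],"twist":0,"fingers":1},{"dp":[0,0.8,-2],"twist":0,"fingers":1},{"dp":[0,1.6,-2],"twist":0,"fingers":1},{"dp":[0,2.4,-2],"twist":0,"fingers":1},{"dp":[0,3.0,-2],"twist":0,"fingers":1},{"dp":[0,3.4,-2],"twist":0,"fingers":1},{"dp":[0,3.7,-2],"twist":0,"fingers":1}]'
python3 -m jog '[{"dp":[0,0.3,0],"twist":0,"fingers":1},{"dp":[0,0.6,0],"twist":0,"fingers":1},{"dp":[0,0.9,0],"twist":0,"fingers":1},{"dp":[0,1.2,0],"twist":0,"fingers":1},{"dp":[0,1.5,0],"twist":0,"fingers":1},{"dp":[0,1.8,0],"twist":0,"fingers":1},{"dp":[0,2.1,0],"twist":0,"fingers":1},{"dp":[0,2.1,0],"twist":0,"fingers":1}]'
python3 - <<'E'
from h import *
c=cam('side'); cv2.imwrite('pics/s6.png',cv2.resize(c['pixels'][80:240,190:390],None,fx=3,fy=3))
E
```

```text
time_s: 11.78
tool_pos: [0.5772, -0.0383, 0.2023]
tool_rot: [-180.0, 0.0, 79.7]
force: [-0.4, -0.2, -0.8]
grip_width: 0.0867
grasp_force: 0.1
time_s: 12.78
tool_pos: [0.5978, -0.0421, 0.2023]
tool_rot: [-180.0, -0.0, 79.7]
force: [0.7, 0.3, 0.1]
grip_width: 0.0871
grasp_force: 0.0
```

View pics/s6.png

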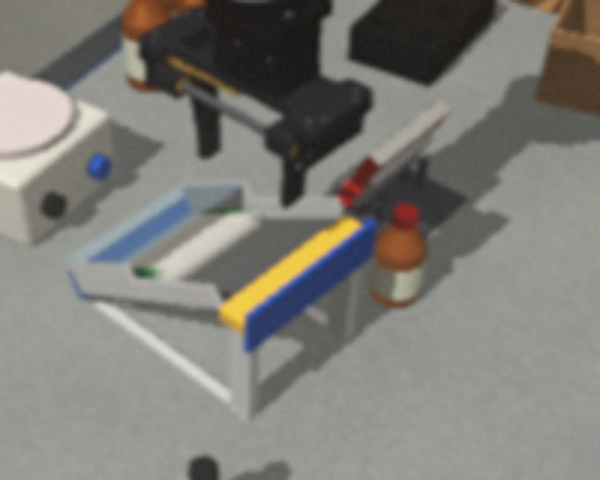

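The plate has toppled and slid under the cover: white edge at (210,245), green ends at (145,270) and (230,210). Bottles and red plate are undisturbed. I'll raise the gripper, back off and check the final pose.

```bash
python3 -m jog '[{"dp":[0,0,-4],"twist":0,"fingers":1},{"dp":[0,0,-8],"twist":0,"fingers":1},{"dp":[0,-6,-10],"twist":0,"fingers":1},{"dp":[0,-10,-10],"twist":0,"fingers":1},{"dp":[0,-10,-10],"twist":0,"fingers":1},{"dp":[0,-10,-10],"twist":0,"fingers":1},{"dp":[0,-10,-10],"twist":0,"fingers":1},{"dp":[0,-10,-10],"twist":0,"fingers":1}]'
python3 - <<'E'
from h import *
ims=[]
a=np.radians(-10.2); D=np.array([np.cos(a),np.sin(a)]); L=np.array([.539,-.030])
Y=np.array([-D[1],D[0]])
for n in ['wrist','side','top']:
    c=cam(n); ims.append(c['pixels']); X=c['xyz']; h=cv2.cvtColor(c['pixels'],cv2.COLOR_BGR2HSV).astype(int)
    q=X[...,:2]-L; u=q@D; v=q@Y; z=X[...,2]
    inn=(u>.02)&(u<.25)&(abs(v)<.075)
    for k,m in [('white',inn&(h[...,1]<60)&(h[...,2]>140)),('green',inn&(h[...,0]>40)&(h[...,0]<80)&(h[...,1]>90))]:
        if m.sum()>5:
            print(n,k,m.sum(),'u',np.percentile(u[m],[2,50,98]).round(3),'v',np.percentile(v[m],[2,98]).round(3),'off surf',np.percentile((z-.135)[m]+(u[m]-.015)*np.tan(np.pi/6),[5,50,95]).round(3))
s=cv2.resize(ims[1][80:240,190:390],(600,480)); t=cv2.resize(ims[2][120:240,240:340],(400,480))
cv2.imwrite('pics/f1.png',cv2.resize(np.hstack([s,t]),(800,384)))
E
```

```text
time_s: 13.82
tool_pos: [0.4998, -0.0243, 0.302]
tool_rot: [-179.9, -0.1, 79.7]
force: [-0.3, -0.2, 0.3]
grip_width: 0.0871
grasp_force: 0.0
wrist white 6447 u [0.137 0.157 0.228] v [-0.071  0.071] off surf [0.005 0.046 0.047]
wrist green 59 u [0.138 0.15  0.155] v [-0.066  0.061] off surf [0.013 0.019 0.041]
side white 1166 u [0.024 0.139 0.227] v [-0.074  0.073] off surf [-0.124 -0.029  0.047]
top white 1063 u [0.137 0.173 0.248] v [-0.071  0.071] off surf [0.    0.045 0.049]
```

View pics/f1.png

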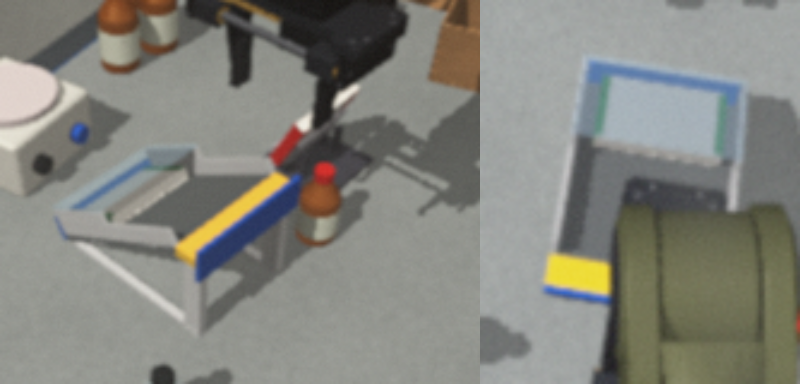

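The two views show the plate flat under the cover against the blue stop: plate at (660,115), green ends at (600,105) and (722,122) in the right half. Its upper edge measures u ≈ 0.138 m against 0.136 m expected, and it is centred to about 2 mm.

```bash
python3 -c "
from cell import env
print(env.sign_off())"
```

```text
the job is handed in; nothing more can be done
None
```

The green plate stood on the ledge in the gripper, tipped over and slid down, and now lies wells-down under the cover against the blue stop; the red plate and both bottles were left as they were, and the job was handed in at about 14 s (no verdict came back).

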